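# Clamp a long tile in the sloping carving rest

## Task

Make the long tile ready for carving: lay it glazed side up, without dropping it, on the board of the sloping rest with its lower long edge against the two ledge blocks, and let go of it. Then slide the wooden end stop up until the tile is snug between it and the fixed end block, and last swing the steel clamp gently down until both its feet sit on the tile. Leave the other tiles, the bowl, jar, stone and hand tools where they are.

Things in the scene. Friction and masses are not known exactly. Their poses are not given: they have to be found in the camera images.
- long_tile: The longest of three loose tiles (terracotta body, white glaze on top): 62 mm (its x) by 150 mm (its y, the long way) by 18 mm thick (z). Origin: centre of its underside; z points out of the glazed face. It lies flat on the table, glazed side up; the two ends are alike.
- seat (a point): Point on the sloping board's face where the centre of the seated long tile's underside lies. Its axes turn with the board: x straight up the slope (30 degrees above level, roughly away from the robot), y level along the board, z square out of it. The board's face spans x -52 to +98, y -110 to +150 mm; the clamp's hinge cheeks stand at x 74 to 96 mm, y -68 and +68 mm, 28 mm high.
- ledge (a point): Midway between the two ledge blocks, on the board's face, at (-31, 0, 0) mm in the seat's frame, same axes: the blocks' faces that stop the tile's lower edge lie at its x = 0. Each block is 14 mm thick down the slope, 30 mm wide, centred at y = -55 and +55 mm, 22 mm high; the 80 mm gap between them leaves room for a finger.
- end_block (a point): Foot of the face of the fixed wooden end block that stops the tile's end, at (0, -75, 0) mm in the seat's frame, same axes. The block is 16 mm thick (y 0 to -16), 56 mm along x, 22 mm high. The sliding end stop faces it, 150 mm away plus the value of joint end_stop.
- end_stop (a joint): Slide of the wooden end stop along the seat's y (m): 0 when its face is 150 mm from the fixed end block, i.e. touching a long tile that touches the end block; positive = open. It has friction (about 2.5 N) and stays where it is left; travel -15 to +55 mm.
- stop_grip (a point): Point in the upright grip post of the end stop, 50 mm out from the board (seat z = 50 mm), 8 mm from the stop's face, which looks to the seat's -y. The post is 20 mm (seat x) by 16 mm (seat y), from 24 to 58 mm out from the board; below it the stop's block is 50 mm (x) by 16 mm (y), 1 to 25 mm out.
- clamp (a joint): Hinge of the steel bail clamp (rad): 0 when its feet touch an 18 mm thick tile lying on the board, growing as it opens up and back, to 2.1. Stiff (about 0.3 N m): it stays where it is left.
- clamp_bar (a point): Middle of the clamp's round cross bar, 12 mm thick and 110 mm long, parallel to the seat's y, between two side arms at seat y = -55 and +55 mm. With the clamp at 0 it is at (0, 0, 48) mm in the seat's frame; its two feet (18 mm round rubber pads) stand 30 mm below the bar's axis, at y = -42 and +42 mm, so the bar's middle is clear for fingers.
- clamp_hinge (a point): Middle of the clamp's hinge axis, at (85, 0, 18) mm in the seat's frame; the axis runs along the seat's y. The bar circles it at 90 mm.
- short_tile: Bystander: tile like the long one but 62 by 95 by 18 mm (long way along y). Origin: centre of underside.
- eight_sided_tile: Bystander: eight-sided tile 90 mm across, 18 mm thick. Origin: centre of underside.
- bowl: Bystander: terracotta bowl, 100 mm across, 50 mm high. Origin: centre of underside.
- hammer: Bystander: hammer 240 mm long, lying on the table. Origin: under its middle.
- brush: Bystander: brush 170 mm long, lying on the table. Origin: under its middle.
- glaze_jar: Bystander: amber glass jar, 70 mm across, 90 mm high. Origin: centre of underside.
- stone_offcut: Bystander: stone block 70 by 100 by 45 mm. Origin: centre of underside.
Things that resemble listed ones, but are neither listed nor needed, are in the scene too. What is shaped like the long_tile but blue is not meant.

How it is judged (in metres and radians):
On the way, in this order (a step that is already met when the one before it is completed fails the run):
1. the long tile lies flat on the sloping board, glazed side up, its lower long edge against the two ledge blocks, and is let go (x of long_tile in the frame of seat between -0.006 and 0.01 m and z of long_tile in the frame of seat between -0.004 and 0.004 m and angle between the y axis of long_tile and the y axis of seat, either way round below 0.12 rad and angle between the z axis of long_tile and the z axis of seat, either way round below 0.06 rad and angle between long_tile's own z axis and vertical below 0.8 rad and contact force between the fingers and long_tile below 0.1 N and y of long_tile in the frame of seat between -0.006 and 0.05 m), for 0.2 s.
2. the end stop is slid up so that the tile is snug between it and the fixed end block, the clamp still open (x of long_tile in the frame of seat between -0.006 and 0.006 m and z of long_tile in the frame of seat between -0.004 and 0.004 m and angle between the y axis of long_tile and the y axis of seat, either way round below 0.08 rad and angle between the z axis of long_tile and the z axis of seat, either way round below 0.06 rad and angle between long_tile's own z axis and vertical below 0.8 rad and y of long_tile in the frame of seat between -0.006 and 0.005 m and value of joint end_stop below 0.005 m and value of joint clamp above 0.5 rad), for 0.2 s.
3. the clamp is swung down until its feet sit on the tile (x of long_tile in the frame of seat between -0.006 and 0.006 m and z of long_tile in the frame of seat between -0.004 and 0.004 m and angle between the y axis of long_tile and the y axis of seat, either way round below 0.08 rad and angle between the z axis of long_tile and the z axis of seat, either way round below 0.06 rad and angle between long_tile's own z axis and vertical below 0.8 rad and y of long_tile in the frame of seat between -0.006 and 0.005 m and value of joint end_stop below 0.005 m and value of joint clamp below 0.05 rad), for 0.2 s.
At the end, for the whole second after the job is handed in: The long tile rests, let go, glazed side up, flat on the board (4 mm, 3.5 degrees), lower edge within 6 mm of the ledge blocks, end within 5 mm of the fixed end block; the end stop is within 5 mm of home; the clamp is within 0.05 rad of sitting on the tile and at rest (all of step 3 and contact force between the fingers and long_tile below 0.1 N and value of joint clamp above -0.05 rad and linear speed of long_tile below 0.02 m/s and velocity of joint clamp between -0.05 and 0.05 rad/s); the robot touches nothing.
It fails at once if the long tile is dropped (over 0.5 m/s while not held) (linear speed of long_tile above 0.5 m/s and contact force between the fingers and long_tile below 0.05 N).
It fails at once if the clamp is slammed down (faster than 3 rad/s) (velocity of joint clamp below -3 rad/s).
It fails at once if another tile, the bowl, jar, stone, hammer or brush is moved more than 25 mm (distance of any of short_tile, eight_sided_tile, bowl, hammer, brush, glaze_jar, stone_offcut from where it was at the start of the episode above 0.025 m).
It also fails if it takes over 64 s, if anything falls off the work surface, if the arm or the gripper's body presses on something with over 40 N, if the wrist force passes 120 N, or if a joint passes its speed limit or range.

## Robot

A 6-joint arm with a two-finger parallel gripper is mounted at the origin on the work surface. World frame = base frame: x ahead of the robot, y to its left, z up, the work surface at z = 0. Lengths are in m, angles in degrees, forces in N, time in s.
With the tool pointing down it reaches from about 0.275 to 0.775 m from the base axis. Payload 14.6 kg.
Tool frame: the origin (TCP) lies between the finger pads; the fingertips stand robot.finger_overhang ahead of it and the grasp point (between the pads) lies 11 mm behind it (robot.finger_overhang is the distance from the TCP to the fingertips, in m); z points along the fingers, y is the line along which they close (so a half turn about z gives the same grasp; the last joint's range is limited). The gripper opens to 85 mm and grips with 20 to 120 N. Pads are 22 mm wide; open, the fingers measure 114 mm over their backs; the gripper's body (76 mm by 85 mm) begins 54 mm behind the grasp point. The pads swing forward as they close: fully open they stand 13 mm farther back than shut.
Start: joints at [54.7, 15.075, -2.767, 72.158, 0, 81.102], TCP at [0.233, 0.47, 0.239] pointing down, gripper open.
Joint ranges: [-151.79, 151.79], [-50.71, 97.33], [-67.44, 78.34], [-121.81, 120.89], [-77.56, 73.72], [-180, 180]. Speed limits (degrees/s): [108.29, 108.29, 147.25, 159.86, 180, 180].

## Interface

Orientations are given as a 3x3 rotation matrix whose columns are the frame's x, y, z axes.
In Python, from rig import robot gives the robot as it stands.
- The arm moves only by the tool apply_moves, never from a script. Its arguments are lists of equal length, an entry for each row: "dp": the shift along the tool's x, y, z in mm, a list of three; "roll": the turn about the tool's z in degrees. In form: {"dp": [[x, y, z], ...], "roll": [roll, ...]}. A call has 1 to 20 rows; each row shifts and turns the commanded pose from where the row before left it, along the tool's axes as they then stand; what a row does not reach is not made up. A row lasts 1/10 s, in which the tool goes at most 50 mm and 8.59 degrees, less where a joint would pass 70% of its speed; a pose out of reach is approached as far as the arm can. A call is refused whole if a number of a shift passes 50 or a number of a turn 8.59, either way. A call with a gripper value outside its range is refused whole. "hand" is the opening, from 0 (shut) to 1 (fully open), set as the call begins (left out, the last holds). The fingers move at their own pace and stop on an object; the grip force is fixed at half the most. Time passes only in rows, so rows that do not move let the fingers close. It gives the time, the measured TCP pose, the force, the opening and the grip force at its end, in the units of the state.
- robot.sense(): the state, without advancing time (a new reading comes with each control period).
- robot.camera(name): name is "scene" or "top" or "wrist"; returns a dict with "image" (400x640x3 uint8, blue, green, red), "z_map" (400x640 float32, m along the optical axis (not along the pixel's ray), 0 where there is no reading), "K" (3x3 intrinsics, pixels), "R" (3x3) and "t" (3): a world point X has camera coordinates R X + t. Camera axes: x right, y down, z forward; pixel columns grow to the right and rows downward; lengths in m; the calibration is good to about 2 mm. The wrist camera is an equidistant fisheye: a pixel r from the principal point sees the ray r / f radians off the axis. A picture is of the moment at which its call begins.
- robot.sign_off(): hands the job in; it is judged then, once.
Trained networks look in a picture, given as the dict that the camera call returned (one of the last four; its "shot" number tells which), for a name from the list of things; names that differ only in an ending like _2 or _b are one class to them, and where a whole thing is asked for, a point or a joint stands for the part that bears it (a point fixed in the world has none). Each returns a list of dicts, best first, with "conf" (0 to 1); they miss things now and then, are a little off and sometimes report something else, mostly with a low value. They report only what shows in the picture. A call takes as long as a camera call. They do not tell look-alikes from the thing itself.
- robot.regions_of(picture, target): "pixels" (400x640 bool, what is visible of it) and "uv" ([column, row] in pixels, amid what is visible of it).
- robot.tip_of(picture, target): "uv" ([column, row] in pixels: a listed point, or the origin of a listed thing).
The state is a dict: "time": time; "qpos": joint angles; "qvel": joint speeds; "tau": joint torques, N m; "position": TCP position; "eef_rot": TCP orientation; "wrist_force": force on the tool from outside, world axes, zero at the start; "ft_torque": the same for the moment, N m; "grip_width": finger opening in m; "gripper_force": force on a finger pad.
Only numpy, scipy, OpenCV 4.12 (cv2) and the standard library are available. Lean on these libraries where they do the work, as an engineer would, in place of code of your own. Each camera call takes 0.05 s, during which the arm holds its last target. There are 200 camera calls.

## Working session

There is one attempt and no reset: what is moved stays moved. The work goes in short steps, Python scripts to look and compute and a tool call to move; the robot and the scene stay as the last step left them, time stands still between calls to the robot, and variables do not carry over. Pictures are saved under pics/ and viewed, at most 10 in all, crops included, and the job is handed in when it is done.

Besides the shell and the picture viewer there is one more tool, called as a command line: name --pt "numbers of a row" for each row, then --argument value for the rest. apply_moves: Moves the arm, as the interface text tells. Its arguments: {"type":"object","properties":{"dp":{"type":"array"},"roll":{"type":"array"},"hand":{"type":"number"}},"required":["dp","roll"]}

```bash
mkdir -p pics; ls; cat > h.py <<'E'
import numpy as np, cv2
from rig import robot
def world(c,uv,z=None):
    u,v=uv; K=c["K"]; d=c["z_map"][int(round(v)),int(round(u))] if z is None else z
    p=np.array([(u-K[0,2])/K[0,0]*d,(v-K[1,2])/K[1,1]*d,d]); return c["R"].T@(p-c["t"])
def cloud(c,mask):
    v,u=np.nonzero(mask&(c["z_map"]>0)); d=c["z_map"][v,u];K=c["K"]
    p=np.stack([(u-K[0,2])/K[0,0]*d,(v-K[1,2])/K[1,1]*d,d],1); return (p-c["t"])@c["R"]
E
python3 - <<'E'
from h import *
np.set_printoptions(precision=4,suppress=True)
print(robot.finger_overhang); s=robot.sense(); print(s["position"],s["eef_rot"],s["grip_width"],s["time"])
for n in ["scene","top"]:
    c=robot.camera(n); cv2.imwrite(f"pics/{n}0.png",c["image"])
    print(n,"cam at",-c["R"].T@c["t"])
    for t in ["long_tile","seat","ledge","end_block","stop_grip","clamp_bar","clamp_hinge","short_tile"]:
        for r in robot.tip_of(c,t)[:3]: print(t,r["conf"],np.array(r["uv"]),world(c,r["uv"]))
    for r in robot.regions_of(c,"long_tile")[:3]:
        p=cloud(c,r["pixels"]); print("reg",r["conf"],r["uv"],len(p),p.mean(0),p[:,2].min(),p[:,2].max(), cv2.minAreaRect(p[:,:2].astype(np.float32)))
E
```

```text
pics
0.008
[0.2333 0.47   0.2388] [[-0.8957  0.4447 -0.0006]
 [ 0.4447  0.8957 -0.0009]
 [ 0.0001 -0.0011 -1.    ]] 0.08526647491079621 0.0
scene cam at [1.603  0.1794 0.8715]
long_tile 0.78 [393.9 181.3] [0.2024 0.3093 0.0188]
long_tile 0.77 [264.  190.1] [ 0.3252 -0.2003  0.0161]
long_tile 0.74 [352.8 219.7] [0.4814 0.1573 0.0203]
seat 0.72 [263.  212.5] [ 0.5193 -0.1541  0.0523]
ledge 0.85 [266.2 210.3] [ 0.5923 -0.1202  0.1173]
end_block 0.96 [239.  212.7] [ 0.5876 -0.2143  0.096 ]
end_block 0.23 [253.7 210.6] [ 0.5153 -0.188   0.0546]
stop_grip 0.57 [293.4 199.7] [ 0.5065 -0.047   0.1063]
clamp_bar 0.77 [252.7 184.6] [ 0.2997 -0.252   0.0218]
clamp_hinge 0.84 [253.2 208.7] [ 0.5894 -0.1638  0.1179]
short_tile 0.73 [365.4 256. ] [0.6662 0.2067 0.0218]
reg 0.9 [459.5, 214.9] 503 [0.418  0.5466 0.0157] 0.00015073112907048713 0.024059948666020403 ((0.4125056266784668, 0.5478764176368713), (0.06082965061068535, 0.14740429818630219), 15.137818336486816)
reg 0.79 [354.4, 215.7] 546 [0.4717 0.1583 0.0153] -0.00493308577516635 0.022463053139089334 ((0.46287381649017334, 0.158247768878936
[... 789 characters left out ...]
.94 [388.6 167.6] [ 0.562  -0.1418  0.2059]
short_tile 0.78 [265.8 162.2] [0.6411 0.2079 0.0162]
reg 0.84 [149.3, 238.5] 1096 [0.4046 0.5489 0.0167] -0.004309030082514542 0.02485408870077956 ((0.4068101942539215, 0.5549802184104919), (0.07155716419219971, 0.15878860652446747), 13.26739501953125)
reg 0.72 [282.4, 219.0] 1009 [0.4567 0.1617 0.0166] -0.005470093781275202 0.02548902129666359 ((0.4594622552394867, 0.16320686042308807), (0.06757912039756775, 0.15370038151741028), 18.277080535888672)
reg 0.66 [227.2, 310.8] 1148 [0.1862 0.3143 0.0172] -0.003438640801335023 0.025126432272430114 ((0.1869995892047882, 0.31735044717788696), (0.15391501784324646, 0.0696396678686142), 18.763805389404297)
```

View pics/top0.png

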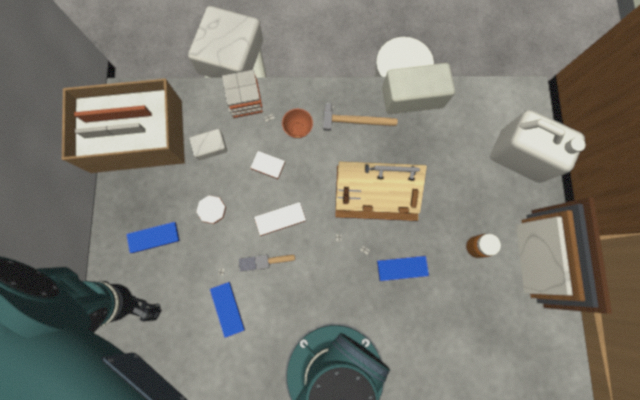

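View pics/scene0.png

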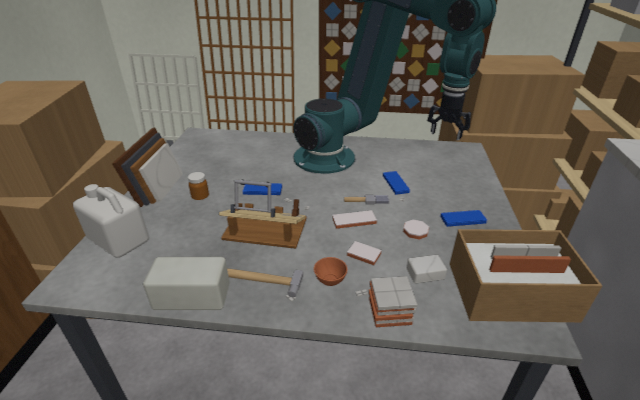

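The top view shows the white long tile at about (280,219), rotated about 18°. The rest is centred near (380,190), with its ledges toward the robot, the fixed end block on the right, the stop post at (346,194) and the open clamp at the back. The scene view agrees. I'll fly over the rest for a closer look.

apply_moves --pt "-35 -32 -9" --pt "-35 -32 -9" --pt "-35 -32 -9" --pt "-35 -32 -9" --pt "-35 -32 -9" --pt "-35 -32 -9" --pt "-35 -32 -9" --pt "-35 -32 -9" --pt "-35 -32 -9" --pt "-35 -32 -9" --pt "-35 -32 -9" --pt "-35 -32 -9" --pt "-35 -32 -9" --pt "-35 -32 -9" --pt "0 0 0" --pt "0 0 0" --roll '[0, 0, 0, 0, 0, 0, 0, 0, 0, 0, 0, 0, 0, 0, 0, 0]'

```text
time: 2.6
position: [0.4733, -0.1497, 0.3649]
eef_rot: [[-0.895, 0.446, -0.001], [0.446, 0.895, 0.0], [0.001, 0.0, -1.0]]
wrist_force: [-0.2, 0.8, 1.0]
grip_width: 0.0853
gripper_force: 0.0
```

```bash
cat >> h.py <<'E'
def ray(c,uv):  # world origin, direction
    u,v=uv;K=c["K"]; x=(u-K[0,2])/K[0,0]; y=(v-K[1,2])/K[1,1]
    th=np.hypot(x,y); s=np.sin(th)/max(th,1e-9); d=np.array([x*s,y*s,np.cos(th)])
    return -c["R"].T@c["t"], c["R"].T@d
E
python3 - <<'E'
from h import *
np.set_printoptions(precision=4,suppress=True)
s=robot.sense(); print(s["position"],s["eef_rot"],s["time"],s["qpos"])
c=robot.camera("wrist"); cv2.imwrite("pics/w1.png",c["image"]); print(c["K"],-c["R"].T@c["t"],c["R"])
for t in ["seat","ledge","end_block","stop_grip","clamp_bar","clamp_hinge"]:
    for r in robot.tip_of(c,t)[:2]: print(t,r["conf"],np.array(r["uv"]))
c=robot.camera("top"); 
# board plane from the depth in the top view
for r in robot.regions_of(c,"end_stop")[:2]+robot.regions_of(c,"seat")[:2]: print(r["conf"],r["uv"],r["pixels"].sum())
for (u,v) in [(340,215),(340,170),(420,217),(425,180),(380,200)]: print(u,v,world(c,(u,v)))
for r in robot.regions_of(c,"long_tile")[:3]:
    if abs(r["uv"][0]-281)<8:
        rc=cv2.minAreaRect(np.argwhere(r["pixels"])[:,::-1].astype(np.float32)); b=cv2.boxPoints(rc)
        w=np.array([world(c,p,-c["t"][2]*0+ (c["R"]@np.array([.46,.16,.016])+c["t"])[2]) for p in b]); print(rc,w,w.mean(0))
cv2.imwrite("pics/t1.png",cv2.resize(c["image"][145:235,325:445],None,fx=6,fy=6,interpolation=cv2.INTER_CUBIC))
E
```

```text
[ 0.4733 -0.1497  0.3649] [[-0.8949  0.4463 -0.0007]
 [ 0.4463  0.8949  0.0005]
 [ 0.0008  0.0001 -1.    ]] 2.6 [-26.9731  11.9764  12.3682  90.4386   0.0079  -0.469 ]
[[309.7069   0.     322.0648]
 [  0.     309.7069 198.1656]
 [  0.       0.       1.    ]] [ 0.4034 -0.1148  0.4998] [[ 0.4468  0.8946  0.001 ]
 [ 0.8513 -0.4255  0.3069]
 [ 0.275  -0.1363 -0.9517]]
seat 0.74 [324.8 185.4]
seat 0.72 [587.4 147.7]
ledge 0.73 [322.5 165.8]
end_block 0.94 [286.9 205.2]
stop_grip 0.97 [407.1 145.3]
clamp_bar 0.76 [343.9 255.4]
clamp_hinge 0.61 [346.9 245.9]
0.49 [346.8, 198.1] 99
0.87 [362.9, 184.2] 2354
0.31 [377.9, 169.3] 52
340 215 [ 0.4688 -0.0253  0.0112]
340 170 [ 0.5904 -0.022   0.0925]
420 217 [ 0.3309 -0.0359  0.8055]
425 180 [ 0.3674 -0.0439  0.8028]
380 200 [ 0.5079 -0.1456  0.0471]
((280.2170715332031, 219.12945556640625), (20.161922454833984, 48.45518493652344), 71.99584197998047) [[0.4642 0.2418 0.0158]
 [0.5082 0.0986 0.0261]
 [0.4496 0.0798 0.015 ]
 [0.4057 0.2231 0.0047]] [0.4569 0.1608 0.0154]
```

View pics/w1.png

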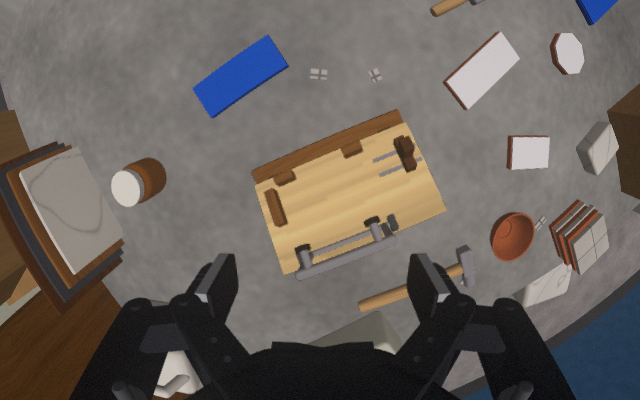

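The wrist view shows the rest clearly. Board corners are near (446,210), (284,273), (255,184) and (403,122), the ledges are at (285,177) and (351,149), the end block is at (276,207) and the stop post is at (405,150). I'll zoom in and fit the pose.

```bash
python3 - <<'E'
import cv2
i=cv2.imread("pics/w1.png")[100:290,240:460]; cv2.imwrite("pics/w1z.png",cv2.resize(i,None,fx=3.5,fy=3,interpolation=cv2.INTER_CUBIC) if 0 else cv2.resize(i,None,fx=3,fy=3,interpolation=cv2.INTER_CUBIC))
E
```

```text
(no output)
```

View pics/w1z.png

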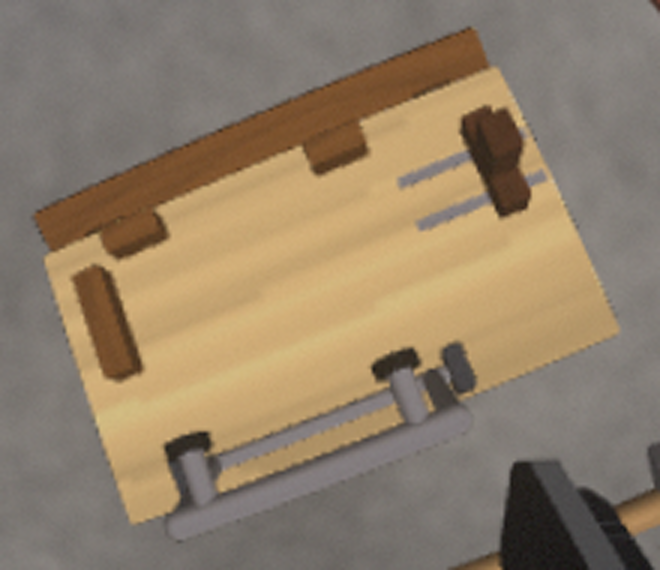

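```bash
cat > fit.py <<'E'
from h import *
from scipy.optimize import least_squares
np.set_printoptions(precision=4,suppress=True)
c=robot.camera("wrist"); K=c["K"]
def proj(X):
    p=c["R"]@X+c["t"]; r=np.hypot(p[0],p[1]); th=np.arctan2(r,p[2]); return np.array([K[0,2],K[1,2]])+K[0,0]*th*p[:2]/r
def S(p):
    yaw=p[3]; a=np.pi/6; Rz=np.array([[np.cos(yaw),-np.sin(yaw),0],[np.sin(yaw),np.cos(yaw),0],[0,0,1]])
    Ry=np.array([[np.cos(a),0,-np.sin(a)],[0,1,0],[np.sin(a),0,np.cos(a)]]); return Rz@Ry
P=[((98,150,0),(618,328)),((98,-110,0),(133,523)),((-52,-110,0),(45,255)),((-52,150,0),(497,67)),((-31,40,0),(318,173)),((-31,70,0),(369,155)),((-31,-70,0),(120,257)),((-31,-40,0),(166,238))]
A=np.array([a for a,_ in P])/1e3; B=np.array([[240+(x+.5)/3-.5,100+(y+.5)/3-.5] for _,(x,y) in P])
f=lambda p:(np.array([proj(S(p)@a+p[:3]) for a in A])-B).ravel()
r=least_squares(f,[.527,-.165,.06,0]); p=r.x; print("seat",p,"deg",np.degrees(p[3])); print(f(p).reshape(-1,2))
# depth check
for m in [(30,0),(60,0),(0,60),(-10,-30),(60,100)]:
    X=S(p)@np.array([m[0]/1e3,m[1]/1e3,0])+p[:3]; u,v=proj(X); d=np.median(c["z_map"][int(v)-1:int(v)+2,int(u)-1:int(u)+2]); print(m,d-(c["R"]@X+c["t"])[2])
g=lambda q:np.concatenate([proj(S(p)@(np.array([.085,y,.018])+.09*np.array([-np.cos(b-q[0]),0,np.sin(b-q[0])])*np.array([1,1,1]))+p[:3]) for y in (-.055,.055)]) if 0 else np.concatenate([proj(S(p)@np.array([.085+.09*np.cos(b-q[0]),y,.018+.09*np.sin(b-q[0])])+p[:3]) for y in (-.055,.055)])
b=np.pi-np.arctan2(30,85)
bar=np.array([240+186/3,100+524/3,240+460/3,100+418/3])
q=least_squares(lambda q:g(q)-bar,[1.9]); print("clamp",q.x,q.fun)
e=least_squares(lambda e:proj(S(p)@np.array([0,.083+e[0],.05])+p[:3])-np.array([407.1,145.3]),[.03]); print("stop",e.x,e.fun)
np.save("seat.npy",p)
for r in robot.regions_of(c,"long_tile")[:4]:
    rc=cv2.minAreaRect(np.argwhere(r["pixels"])[:,::-1].astype(np.float32)); print(r["conf"],rc)
    # 3D from depth
    w=[]
    for v,u in np.argwhere(r["pixels"]&(c["z_map"]>0)):
        o,d=ray(c,(u,v)); w.append(o+d*c["z_map"][v,u]/(c["R"]@d)[2])
    w=np.array(w); w=w[w[:,2]>.008]; print(w.mean(0),np.median(w[:,2]),cv2.minAreaRect(w[:,:2].astype(np.float32)))
E
python3 fit.py
```

```text
seat [ 0.5214 -0.1624  0.0513 -0.0548] deg -3.1397192914331757
[[ 0.2715  0.2141]
 [-0.7463 -0.6243]
 [-0.8031 -0.5767]
 [-0.5922 -1.286 ]
 [-0.7589  1.4536]
 [ 0.3737 -0.015 ]
 [ 0.1438  0.9267]
 [ 2.1273 -0.1495]]
(30, 0) -0.002960964572714886
(60, 0) -0.003743023901335185
(0, 60) -0.003899915884489513
(-10, -30) -0.00342384403172602
(60, 100) -0.0031628091676754733
clamp [1.5305] [-0.9574  0.1053 -1.4966  0.8821]
stop [0.0426] [-0.362  -0.8976]
0.88 ((481.2348327636719, 70.24956512451172), (38.29475402832031, 79.9306640625), 46.73570251464844)
[0.4608 0.1556 0.0181] 0.018424465143703328 ((0.460597425699234, 0.16097190976142883), (0.062243200838565826, 0.15142755210399628), 17.589027404785156)
0.88 ((597.0, 12.5), (25.0, 42.0), 90.0)
[0.4232 0.5182 0.0178] 0.018569299124138294 ((0.4081655740737915, 0.5496730804443359), (0.0595603883266449, 0.15221478044986725), 13.526084899902344)
0.8 ((239.07936096191406, 75.79008483886719), (40.62128829956055, 94.44237518310547), 55.40770721435547)
[ 0.3055 -0.2094  0.018 ] 0.01813508370989822 ((0.30482217669487, -0.21157948672771454), (0.0621950663626194, 0.1494005024433136), 5.266267776489258)
```

apply_moves --pt "21.4 38.9 0" --pt "21.4 38.9 0" --pt "21.4 38.9 0" --pt "21.4 38.9 0" --pt "21.4 38.9 0" --pt "21.4 38.9 0" --pt "21.4 38.9 0" --pt "0 0 31" --pt "0 0 31" --pt "0 0 31" --pt "0 0 31" --pt "0 0 31" --pt "0 0 31" --pt "0 0 31" --pt "0 0 31" --pt "0 0 0" --pt "0 0 0" --roll '[0, 0, 0, 0, 0, 0, 0, 5.74, 5.74, 5.74, 5.74, 5.74, 5.74, 5.74, 5.74, 0, 0]'

```text
time: 4.95
position: [0.4601, 0.1616, 0.1179]
eef_rot: [[-0.306, 0.952, -0.0], [0.952, 0.306, -0.0], [0.0, -0.0, -1.0]]
wrist_force: [0.2, -0.2, 0.6]
grip_width: 0.0851
gripper_force: 0.0
```

```bash
cat > tips.py <<'E'
from h import *
np.set_printoptions(precision=4,suppress=True)
s=robot.sense(); T=s["eef_rot"]; o=s["position"]; print(o,s["qpos"],s["grip_width"],"yaw y",np.degrees(np.arctan2(T[1,1],T[0,1])))
c=robot.camera("wrist")
w=[]
for v in range(0,400,2):
    for u in range(0,640,2):
        z=c["z_map"][v,u]
        if z>0: a,d=ray(c,(u,v)); w.append(a+d*z/(c["R"]@d)[2])
w=np.array(w); t=(w-o)@T
m=(abs(t[:,0])<20)&(abs(t[:,1])<.065)&(abs(t[:,1])>.03)&(w[:,2]>.03)
m&=(abs(t[:,0])<.02)
for sg in (-1,1):
    k=m&(sg*t[:,1]>0); print(sg,k.sum(),"max tool z",np.sort(t[k,2])[-8:],"y range",t[k,1].min(),t[k,1].max())
k=(w[:,2]>.011)&(w[:,2]<.025)&(np.hypot(t[:,0],t[:,1])<.09); print(k.sum(),cv2.minAreaRect(w[k,:2].astype(np.float32)),np.median(w[k,2]))
c=robot.camera("scene"); K=c["K"]; p=cloud(c,np.ones((400,640),bool)); t=(p-o)@T
m=(abs(t[:,0])<.025)&(abs(t[:,1])<.07)&(t[:,2]>-.05)&(p[:,2]>.03); print("scene",m.sum(),np.sort(t[m,2])[-10:])
E
python3 tips.py
```

```text
[0.4601 0.1616 0.1179] [  9.7674  15.6491 -21.8489  52.5294   0.0005  81.9207] 0.08506736306047784 yaw y 17.84664739546722
-1 2528 max tool z [-0.0065 -0.0061 -0.0061 -0.0059 -0.0058 -0.0056 -0.0056 -0.005 ] y range -0.0649541000718854 -0.030018645016001495
1 2487 max tool z [-0.0061 -0.006  -0.006  -0.006  -0.0059 -0.0058 -0.0058 -0.0053] y range 0.03001144659968369 0.06497841743316743
3223 ((0.46055352687835693, 0.16250336170196533), (0.06247853860259056, 0.14627137780189514), 17.819934844970703) 0.018222897247027692
scene 105 [-0.01   -0.0098 -0.0092 -0.0092 -0.009  -0.0084 -0.0075 -0.0074 -0.007
 -0.0063]
```

apply_moves --pt "0 0 24" --pt "0 0 24" --pt "0 0 24" --pt "0 0 20" --pt "0 0 15" --pt "0 0 0" --pt "0 0 0" --roll '[0, 0, 0, 0, 0, 0, 0]'

```text
time: 5.75
position: [0.4608, 0.1617, 0.0115]
eef_rot: [[-0.305, 0.953, 0.001], [0.953, 0.305, 0.0], [-0.0, 0.001, -1.0]]
wrist_force: [0.4, -0.6, 1.3]
grip_width: 0.0854
gripper_force: 0.0
```

apply_moves --pt "0 0 0" --pt "0 0 0" --pt "0 0 0" --pt "0 0 0" --pt "0 0 0" --pt "0 0 0" --pt "0 0 0" --pt "0 0 0" --pt "0 0 0" --pt "0 0 0" --roll '[0, 0, 0, 0, 0, 0, 0, 0, 0, 0]' --hand 0

```text
time: 6.75
position: [0.4608, 0.1618, 0.0117]
eef_rot: [[-0.304, 0.953, 0.002], [0.953, 0.304, 0.0], [-0.0, 0.002, -1.0]]
wrist_force: [-3.5, -0.5, 16.3]
grip_width: 0.0605
gripper_force: 61.5
```

apply_moves --pt "0 0 -10" --pt "0 0 -22" --pt "0 0 -24" --pt "0 0 -24" --pt "0 0 -24" --pt "0 0 -24" --pt "0 0 -24" --pt "0 0 -24" --pt "-28 5 0" --pt "-38 6.5 0" --pt "-38 6.5 0" --pt "-38 6.5 0" --pt "-38 6.5 0" --pt "-38 6.5 0" --pt "-38 6.5 0" --pt "-30 5 0" --pt "-19 4 0" --pt "0 0 0" --pt "0 0 0" --roll '[0, 2.98, 2.98, 2.98, 2.98, 2.98, 2.98, 2.98, 0, 0, 0, 0, 0, 0, 0, 0, 0, 0, 0]'

```text
time: 8.65
position: [0.4957, -0.1458, 0.1866]
eef_rot: [[0.056, 0.998, -0.0], [0.998, -0.056, 0.0], [0.0, -0.0, -1.0]]
wrist_force: [-0.4, 0.7, -3.1]
grip_width: 0.0601
gripper_force: 67.8
```

```bash
python3 - <<'E'
from h import *
s=robot.sense(); print(s["position"],s["eef_rot"],s["qpos"],s["wrist_force"])
c=robot.camera("scene"); cv2.imwrite("pics/s2.png",cv2.resize(c["image"][90:270,180:420],None,fx=3,fy=3,interpolation=cv2.INTER_CUBIC))
E
```

```text
[ 0.49569347 -0.14583855  0.18662649] [[ 5.62035087e-02  9.98419308e-01 -2.24303301e-04]
 [ 9.98419297e-01 -5.62034443e-02  2.83585795e-04]
 [ 2.70530916e-04 -2.39887261e-04 -9.99999935e-01]] [-2.54409912e+01  1.55478111e+01 -1.04356753e+01  6.40350989e+01
  9.15182418e-03  6.77809272e+01] [-0.44122661  0.71771551 -3.0902    ]
```

View pics/s2.png

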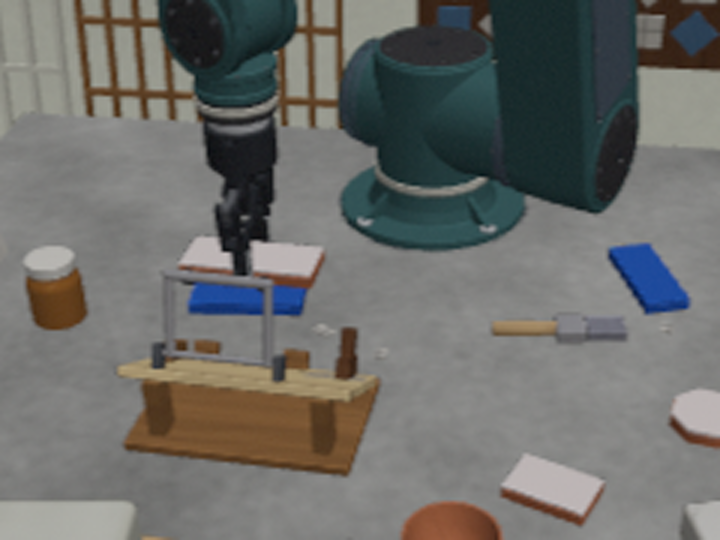

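The tile is held level over the rest, at about (250,260) in the crop, and the clamp stands clear behind it. I'll lower it now.

apply_moves --pt "0 0 20" --pt "0 0 25" --pt "0 0 25" --pt "0 0 20" --pt "0 0 13" --pt "0 0 6" --pt "0 0 3" --pt "0 0 1" --pt "0 0 0" --pt "0 0 0" --roll '[0, 0, 0, 0, 0, 0, 0, 0, 0, 0]'

```text
time: 9.7
position: [0.4963, -0.146, 0.0738]
eef_rot: [[0.055, 0.998, 0.001], [0.998, -0.055, -0.0], [-0.0, 0.001, -1.0]]
wrist_force: [-0.1, -0.6, -3.6]
grip_width: 0.06
gripper_force: 67.9
```

apply_moves --pt "0 0 1" --pt "0 0 1" --pt "0 0 0" --pt "0 0 0" --roll '[0, 0, 0, 0]'

```text
time: 10.1
position: [0.496, -0.1459, 0.0713]
eef_rot: [[0.056, 0.998, -0.0], [0.998, -0.056, 0.0], [0.0, -0.0, -1.0]]
wrist_force: [0.7, 0.4, -2.5]
grip_width: 0.0601
gripper_force: 67.9
```

apply_moves --pt "0 0 1" --pt "0 0 1" --pt "0 0 0" --pt "0 0 0" --roll '[0, 0, 0, 0]'

```text
time: 10.5
position: [0.4962, -0.146, 0.0701]
eef_rot: [[0.056, 0.998, 0.001], [0.998, -0.056, -0.0], [-0.0, 0.001, -1.0]]
wrist_force: [-4.4, 2.2, 12.8]
grip_width: 0.0598
gripper_force: 69.7
```

apply_moves --pt "0 0 1" --pt "0 0 0" --pt "0 0 0" --roll '[0, 0, 0]'

```text
time: 10.8
position: [0.4962, -0.146, 0.0699]
eef_rot: [[0.055, 0.998, 0.002], [0.998, -0.055, -0.001], [-0.001, 0.002, -1.0]]
wrist_force: [-9.5, 3.2, 28.1]
grip_width: 0.0598
gripper_force: 71.4
```

apply_moves --pt "0 0 -1" --pt "0 0 -1" --pt "0 0 0" --roll '[0, 0, 0]'

```text
time: 11.1
position: [0.4961, -0.1459, 0.0703]
eef_rot: [[0.056, 0.998, 0.0], [0.998, -0.056, -0.0], [-0.0, 0.0, -1.0]]
wrist_force: [-0.9, -0.3, -3.0]
grip_width: 0.0603
gripper_force: 68.1
```

apply_moves --pt "0 0 0" --pt "0 0 0" --pt "0 0 0" --pt "0 0 0" --pt "0 0 0" --roll '[0, 0, 0, 0, 0]' --hand 0.78

```text
time: 11.6
position: [0.4961, -0.1459, 0.0703]
eef_rot: [[0.056, 0.998, 0.0], [0.998, -0.056, 0.0], [0.0, 0.0, -1.0]]
wrist_force: [0.7, -1.2, 0.3]
grip_width: 0.0663
gripper_force: 0.0
```

```bash
cat > tile.py <<'E'
from h import *
np.set_printoptions(precision=4,suppress=True)
from scipy.spatial import cKDTree
p=np.array([.521,-.162,.0545,-.0548]); a=np.pi/6
cy,sy=np.cos(p[3]),np.sin(p[3]); S=np.array([[cy,-sy,0],[sy,cy,0],[0,0,1]])@np.array([[np.cos(a),0,-np.sin(a)],[0,1,0],[np.sin(a),0,np.cos(a)]])
s=robot.sense(); print(s["position"],s["wrist_force"],s["grip_width"],s["time"])
for n in ["wrist","top"]:
    c=robot.camera(n); hsv=cv2.cvtColor(c["image"],cv2.COLOR_BGR2HSV)
    w=[]
    for v,u in np.argwhere((c["z_map"]>0)&(hsv[...,1]<45)&(hsv[...,2]>120)):
        o,d=ray(c,(u,v)) if n=="wrist" else (None,None)
        w.append(o+d*c["z_map"][v,u]/(c["R"]@d)[2] if n=="wrist" else world(c,(u,v)))
    w=np.array(w); q=(w-p[:3])@S*1e3
    m=(abs(q[:,0])<75)&(abs(q[:,1])<125)&(q[:,2]>8)&(q[:,2]<60); q=q[m]
    if len(q)<50: print(n,"few",len(q)); continue
    A=np.c_[q[:,:2],np.ones(len(q))]
    k=np.ones(len(q),bool)
    for _ in range(6): co=np.linalg.lstsq(A[k],q[k,2],rcond=None)[0]; r=abs(A@co-q[:,2]); k=r<4
    print(n,k.sum(),"glaze plane slopes deg x,y",np.degrees(np.arctan(co[:2])),"h at origin",co[2],"rect",cv2.minAreaRect(q[k,:2].astype(np.float32)),"x",np.percentile(q[k,0],[1,99]),"y",np.percentile(q[k,1],[1,99]))
E
python3 tile.py
```

```text
[ 0.4961 -0.1459  0.0703] [ 0.6874 -1.2399  0.3038] 0.06630517449350726 11.6
wrist 29033 glaze plane slopes deg x,y [-30.0561   0.0217] h at origin 25.521036090304673 rect ((-11.33656120300293, 26.091663360595703), (52.89622497558594, 125.2119140625), 0.04814935103058815) x [-36.008   14.3196] y [-31.6151  87.7501]
top 172 glaze plane slopes deg x,y [-30.7864  -4.4572] h at origin 29.967157015221513 rect ((-13.03376579284668, 69.78719329833984), (51.43937301635742, 38.70724868774414), 1.1705317497253418) x [-38.685   12.3539] y [52.9744 89.3206]
```

apply_moves --pt "0 0 -4" --pt "0 0 -8" --pt "0 0 -18" --pt "0 0 -20" --pt "0 0 -20" --pt "0 0 -20" --pt "-5 -18 0" --pt "-5 -18 0" --pt "-4.7 -18 0" --pt "0 0 0" --pt "0 0 0" --pt "0 0 0" --pt "0 0 0" --pt "0 0 0" --pt "0 0 0" --pt "0 0 0" --pt "0 0 0" --pt "0 0 0" --pt "0 0 0" --pt "0 0 0" --roll '[0, 0, 0, 0, 0, 0, 0, 0, 0, -8.2, -8.2, -8.2, -8.2, -8.2, -8.2, -8.2, -8.2, -8.2, -8.2, -8]'

```text
time: 13.7
position: [0.4414, -0.1576, 0.161]
eef_rot: [[-0.999, 0.05, 0.001], [0.05, 0.999, -0.0], [-0.001, -0.0, -1.0]]
wrist_force: [-0.2, 1.3, -0.4]
grip_width: 0.0667
gripper_force: 0.0
```

apply_moves --pt "0 0 0" --pt "0 0 20" --pt "0 0 20" --pt "0 0 20" --pt "0 0 20" --pt "0 0 20" --pt "0 0 10" --pt "0 0 3" --pt "0 0 0" --pt "0 0 0" --roll '[0, 0, 0, 0, 0, 0, 0, 0, 0, 0]' --hand 0.5

```text
time: 14.7
position: [0.4418, -0.1578, 0.0481]
eef_rot: [[-0.998, 0.056, 0.001], [0.056, 0.998, -0.001], [-0.001, -0.001, -1.0]]
wrist_force: [-0.6, -0.6, 0.3]
grip_width: 0.0426
gripper_force: 0.0
```

```bash
python3 tile.py; python3 - <<'E'
from h import *
c=robot.camera("wrist"); cv2.imwrite("pics/w3.png",c["image"]); print(robot.sense()["eef_rot"])
E
```

```text
[ 0.4418 -0.1578  0.0481] [-0.5557 -0.5931  0.2823] 0.042554036092901065 14.7
wrist 2362 glaze plane slopes deg x,y [-29.6729  -0.0381] h at origin 25.733686035288024 rect ((-19.587047576904297, 17.09278106689453), (150.4497833251953, 48.06537628173828), 81.3604736328125) x [-37.2827  12.2232] y [-57.8663  82.6325]
top 499 glaze plane slopes deg x,y [-29.6494   0.1424] h at origin 24.57380114410001 rect ((-13.048811912536621, 41.97173309326172), (94.6629409790039, 52.61146926879883), 89.87403106689453) x [-38.5868  12.6761] y [-2.3734 88.4981]
[[-9.98439131e-01  5.58438093e-02  8.77459387e-04]
 [ 5.58433800e-02  9.98439413e-01 -5.06434725e-04]
 [-9.04371279e-04 -4.56643949e-04 -9.99999487e-01]]
```

View pics/w3.png

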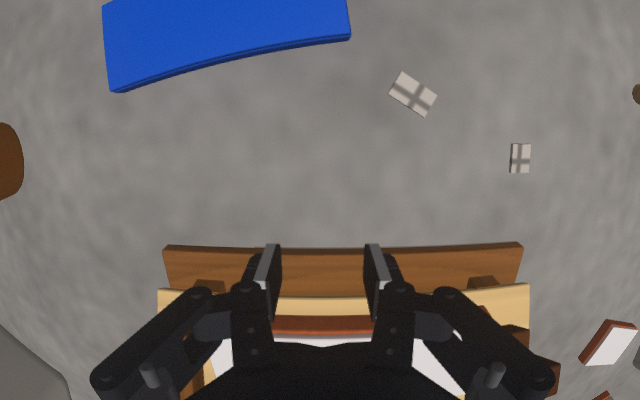

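The fingers sit in the gap between the ledge blocks at (265,280) and (375,280). The tile is still level behind them, with its edge at row 330. I'll push it up the slope slowly.

apply_moves --pt "-4 0 0" --pt "-4 0 0" --pt "-2 0 0" --pt "-1.5 0 0" --pt "-1.5 0 0" --pt "-1.5 0 0" --pt "-1.5 0 0" --pt "-1.5 0 0" --pt "-1.5 0 0" --pt "-1.5 0 0" --pt "-1.5 0 0" --pt "0 0 0" --roll '[0, 0, 0, 0, 0, 0, 0, 0, 0, 0, 0, 0]'

```text
time: 16.05
position: [0.4632, -0.1587, 0.0472]
eef_rot: [[-0.998, 0.055, -0.0], [0.055, 0.998, 0.0], [0.0, 0.0, -1.0]]
wrist_force: [-4.8, 0.7, -0.8]
grip_width: 0.0427
gripper_force: 1.9
```

```bash
python3 tile.py
```

```text
[ 0.4632 -0.1587  0.0472] [-4.8457  0.7446 -0.8468] 0.04272387324536096 16.05
wrist 4335 glaze plane slopes deg x,y [-24.0569  -0.0532] h at origin 29.3094531336324 rect ((-14.190059661865234, 15.456962585449219), (144.46969604492188, 66.56999206542969), 83.82980346679688) x [-28.6951  22.4853] y [-57.2297  86.3135]
top 419 glaze plane slopes deg x,y [-23.3775  -0.0111] h at origin 28.372158617219032 rect ((-2.7050952911376953, 45.15901184082031), (54.15325164794922, 88.37146759033203), 1.1161895990371704) x [-28.259   23.5126] y [ 7.3522 87.5655]
```

apply_moves --pt "-1 0 0" --pt "-1 0 0" --pt "-1 0 0" --pt "-1 0 0" --pt "-1 0 0" --pt "0 0 0" --roll '[0, 0, 0, 0, 0, 0]'

```text
time: 16.75
position: [0.4685, -0.1591, 0.0473]
eef_rot: [[-0.998, 0.055, 0.0], [0.055, 0.998, -0.0], [-0.0, -0.0, -1.0]]
wrist_force: [-3.0, -1.1, -1.5]
grip_width: 0.0425
gripper_force: 1.4
```

```bash
python3 tile.py
```

```text
[ 0.4685 -0.1591  0.0473] [-2.9768 -1.1305 -1.5473] 0.04253044742691344 16.75
wrist 4372 glaze plane slopes deg x,y [-20.9155  -0.0631] h at origin 30.323111812065704 rect ((-4.408969879150391, 14.711097717285156), (143.6717071533203, 56.96245574951172), 82.79102325439453) x [-23.936   27.6644] y [-57.3135  86.2313]
top 421 glaze plane slopes deg x,y [-20.7451   0.5106] h at origin 29.253657567942973 rect ((2.704977035522461, 45.469764709472656), (54.45427703857422, 88.2100830078125), 1.1704519987106323) x [-24.5673  29.6797] y [ 7.5084 87.9103]
```

apply_moves --pt "-0.7 0 0" --pt "-0.7 0 0" --pt "-0.7 0 0" --pt "0 0 0" --roll '[0, 0, 0, 0]'

```text
time: 17.25
position: [0.4704, -0.1592, 0.0473]
eef_rot: [[-0.998, 0.055, 0.0], [0.055, 0.998, 0.0], [-0.0, 0.0, -1.0]]
wrist_force: [-4.0, 0.6, -1.9]
grip_width: 0.0429
gripper_force: 1.6
```

```bash
python3 tile.py
```

```text
[ 0.4704 -0.1592  0.0473] [-3.951   0.6363 -1.8733] 0.04290449510910931 17.25
wrist 4383 glaze plane slopes deg x,y [-19.9256  -0.0604] h at origin 30.455135587623676 rect ((-2.802888870239258, 14.428447723388672), (143.5360870361328, 56.25568771362305), 82.98979187011719) x [-22.1992  29.2228] y [-57.2731  86.0579]
top 410 glaze plane slopes deg x,y [-19.6236   0.5887] h at origin 29.218178789605805 rect ((4.136814117431641, 45.92085647583008), (86.4884033203125, 55.731143951416016), 89.29010772705078) x [-22.0035  31.5082] y [ 7.4072 88.0306]
```

apply_moves --pt "-0.7 0 0" --pt "-0.7 0 0" --pt "-0.7 0 0" --pt "0 0 0" --roll '[0, 0, 0, 0]'

```text
time: 17.75
position: [0.4726, -0.1593, 0.0473]
eef_rot: [[-0.998, 0.055, 0.0], [0.055, 0.998, -0.0], [-0.0, -0.0, -1.0]]
wrist_force: [-2.4, 0.7, -1.5]
grip_width: 0.0428
gripper_force: 1.5
```

```bash
python3 tile.py
```

```text
[ 0.4726 -0.1593  0.0473] [-2.3578  0.714  -1.4934] 0.042805050524291094 17.75
wrist 4376 glaze plane slopes deg x,y [-18.8073  -0.0478] h at origin 30.5205850971316 rect ((-1.0398330688476562, 14.550750732421875), (143.44418334960938, 56.58241653442383), 82.80879974365234) x [-20.2427  30.8519] y [-57.4212  86.2135]
top 417 glaze plane slopes deg x,y [-19.0897  -0.0017] h at origin 30.152541684755676 rect ((6.321565628051758, 46.250118255615234), (56.11986541748047, 86.90414428710938), 0.27654358744621277) x [-19.9186  33.9066] y [ 8.4069 88.307 ]
```

The tile's lower edge has passed the ledge corner and now hangs on finger friction. Lowering the fingers should bring it down gently.

apply_moves --pt "0 0 0.7" --pt "0 0 0.7" --pt "0 0 0.7" --pt "0 0 0.7" --pt "0 0 0.7" --pt "0 0 0.7" --pt "0 0 0.7" --pt "0 0 0.7" --pt "0 0 0" --roll '[0, 0, 0, 0, 0, 0, 0, 0, 0]'

```text
time: 18.75
position: [0.4725, -0.1593, 0.0416]
eef_rot: [[-0.998, 0.056, -0.0], [0.056, 0.998, 0.0], [0.0, 0.0, -1.0]]
wrist_force: [-3.0, -0.2, -2.0]
grip_width: 0.0427
gripper_force: 1.5
```

```bash
python3 tile.py
```

```text
[ 0.4725 -0.1593  0.0416] [-2.9545 -0.2237 -1.9717] 0.04274247835571039 18.75
wrist 4391 glaze plane slopes deg x,y [-13.5915  -0.0332] h at origin 26.954083978219458 rect ((-3.861347198486328, 14.737861633300781), (144.57798767089844, 54.01020431518555), 83.93807983398438) x [-23.1031  25.0324] y [-57.3401  86.3326]
top 422 glaze plane slopes deg x,y [-14.3501  -0.729 ] h at origin 27.27410193116357 rect ((4.178363800048828, 47.1761589050293), (57.78839874267578, 85.19718933105469), 0.20157946646213531) x [-23.7753  32.779 ] y [ 8.7422 88.7427]
```

apply_moves --pt "0 0 0.7" --pt "0 0 0.7" --pt "0 0 0.7" --pt "0 0 0.7" --pt "0 0 0" --roll '[0, 0, 0, 0, 0]'

```text
time: 19.35
position: [0.4728, -0.1594, 0.0389]
eef_rot: [[-0.998, 0.056, 0.001], [0.056, 0.998, -0.0], [-0.001, -0.0, -1.0]]
wrist_force: [-1.1, 0.4, -0.4]
grip_width: 0.0425
gripper_force: 0.0
```

```bash
python3 tile.py
```

```text
[ 0.4728 -0.1594  0.0389] [-1.0532  0.4034 -0.4415] 0.04254885847280477 19.35
wrist 5798 glaze plane slopes deg x,y [0.061  0.0073] h at origin 18.726298275515784 rect ((-7.632737159729004, 14.474967956542969), (144.4021453857422, 57.937801361083984), 84.0797119140625) x [-29.2586  22.9629] y [-57.2044  86.1276]
top 400 glaze plane slopes deg x,y [-0.4095 -0.2795] h at origin 19.197146803798447 rect ((-0.8852672576904297, 46.941837310791016), (59.93409729003906, 85.44648742675781), 0.7950597405433655) x [-28.8447  28.5698] y [10.2958 87.9472]
```

apply_moves --pt "3 0 0" --pt "6 0 0" --pt "6 0 0" --pt "0 0 -30" --pt "0 0 -30" --pt "0 0 -30" --pt "0 0 -30" --pt "0 40 0" --pt "0 40 0" --pt "0 40 0" --pt "-20 35 0" --pt "-21 10 0" --pt "0 0 0" --roll '[0, 0, 0, 0, 0, 0, 0, 0, 0, 0, 0, 0, 0]'

```text
time: 20.75
position: [0.509, 0.0053, 0.1588]
eef_rot: [[-0.999, 0.053, 0.001], [0.053, 0.999, 0.0], [-0.001, 0.0, -1.0]]
wrist_force: [0.7, -0.2, -0.1]
grip_width: 0.043
gripper_force: 0.0
```

```bash
python3 tile.py; python3 - <<'E'
from h import *
c=robot.camera("top"); a=c["image"][145:235,325:445]; cv2.imwrite("pics/t4.png",cv2.resize(a,None,fx=5,fy=5,interpolation=cv2.INTER_CUBIC))
E
```

```text
[0.509  0.0053 0.1588] [ 0.7101 -0.2443 -0.0707] 0.04300129361089505 20.75
wrist 9200 glaze plane slopes deg x,y [-0.0094  0.0222] h at origin 18.635862594395803 rect ((-0.21067237854003906, 14.95748519897461), (60.40700149536133, 148.6412811279297), 0.009839736856520176) x [-28.4991  29.414 ] y [-56.23    87.9668]
top 385 glaze plane slopes deg x,y [ 0.2211 -0.5127] h at origin 18.45442652284279 rect ((-0.924407958984375, -23.906478881835938), (60.97896957397461, 69.7835693359375), 0.32968637347221375) x [-30.67    28.8214] y [-57.5698   7.3402]
```

View pics/t4.png

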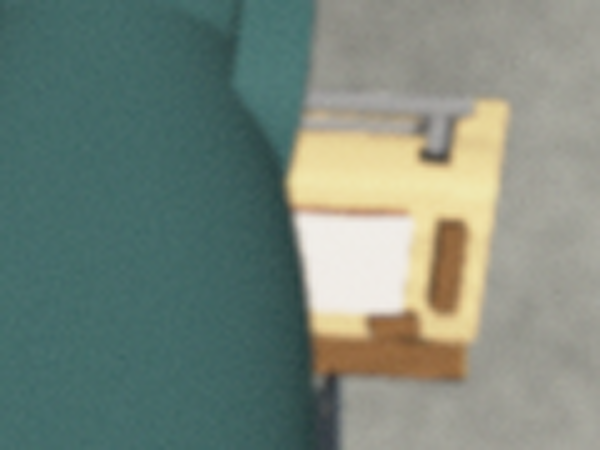

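The tile lies flat against the ledge (white at (355,260)), at seat x≈0 and y≈15 mm. Next is the end stop.

apply_moves --pt "0 0 0" --pt "0 0 0" --pt "0 0 20" --pt "0 0 20" --pt "0 0 20" --pt "0 0 16" --pt "0 0 0" --pt "0 0 0" --roll '[0, 0, 0, 0, 0, 0, 0, 0]' --hand 0

```text
time: 21.7
position: [0.5075, 0.0037, 0.0834]
eef_rot: [[-0.998, 0.056, -0.0], [0.056, 0.998, -0.0], [0.0, -0.0, -1.0]]
wrist_force: [-0.1, 0.2, 0.5]
grip_width: -0.0001
gripper_force: 0.0
```

apply_moves --pt "0 -4 0" --pt "0 -4 0" --pt "0 -4 0" --pt "0 -4 0" --pt "0 -4 0" --pt "0 -4 0" --pt "0 -4 0" --pt "0 -4 0" --pt "0 0 0" --roll '[0, 0, 0, 0, 0, 0, 0, 0, 0]'

```text
time: 22.6
position: [0.5058, -0.0284, 0.0829]
eef_rot: [[-0.998, 0.056, 0.0], [0.056, 0.998, -0.0], [-0.0, -0.0, -1.0]]
wrist_force: [0.0, -0.4, -1.0]
grip_width: -0.0
gripper_force: 0.0
```

```bash
python3 tile.py; python3 - <<'E'
from h import *
c=robot.camera("wrist"); cv2.imwrite("pics/w5.png",c["image"])
E
```

```text
[ 0.5058 -0.0284  0.0829] [ 0.0428 -0.3874 -0.9517] -5.064385926964635e-06 22.6
wrist 15937 glaze plane slopes deg x,y [ 0.0377 -0.0145] h at origin 18.682326789916672 rect ((0.29447364807128906, 14.88357162475586), (148.15243530273438, 59.70484161376953), 89.910888671875) x [-28.8602  28.9371] y [-55.9095  87.6661]
top 176 glaze plane slopes deg x,y [-0.5082  2.9083] h at origin 21.06286195693709 rect ((-0.09313201904296875, -40.501609802246094), (59.83119201660156, 37.80017852783203), 0.37194710969924927) x [-29.2992  29.3767] y [-58.7066 -23.8047]
```

View pics/w5.png

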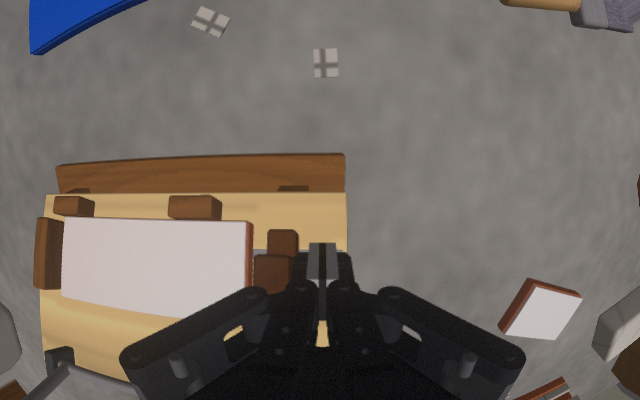

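The shut fingers are beside the post at about (297,265), and the tile is seated at left. I'll keep pushing toward −y.

apply_moves --pt "0 -3 0" --pt "0 -3 0" --pt "0 -3 0" --pt "0 -3 0" --pt "0 -3 0" --pt "0 -3 0" --pt "0 -3 0" --pt "0 -3 0" --pt "0 0 0" --roll '[0, 0, 0, 0, 0, 0, 0, 0, 0]'

```text
time: 23.65
position: [0.5044, -0.0521, 0.0828]
eef_rot: [[-0.998, 0.056, -0.0], [0.056, 0.998, 0.001], [0.0, 0.001, -1.0]]
wrist_force: [0.1, 2.7, 0.2]
grip_width: -0.0001
gripper_force: 1.6
```

apply_moves --pt "0 -2 0" --pt "0 -2 0" --pt "0 -2 0" --pt "0 -2 0" --pt "0 0 0" --roll '[0, 0, 0, 0, 0]'

```text
time: 24.15
position: [0.504, -0.0582, 0.0829]
eef_rot: [[-0.999, 0.054, 0.001], [0.054, 0.999, 0.005], [-0.0, 0.005, -1.0]]
wrist_force: [0.6, 18.4, 3.2]
grip_width: -0.0002
gripper_force: 9.8
```

```bash
python3 tile.py
```

```text
[ 0.504  -0.0582  0.0829] [ 0.5614 18.3527  3.181 ] -0.000216710367014868 24.15
wrist 16168 glaze plane slopes deg x,y [0.0362 0.0195] h at origin 18.688218525059607 rect ((0.3499031066894531, -2.4498672485351562), (149.00814819335938, 59.97471618652344), 89.99925231933594) x [-28.8882  29.0117] y [-73.0198  69.2881]
top few 10
```

apply_moves --pt "0 3 0" --pt "0 5 0" --pt "0 0 -40" --pt "0 0 -45" --pt "0 0 -45" --pt "0 0 -45" --pt "0 0 -45" --pt "-7 -38 0" --pt "-7 -38 0" --pt "-8 -37 0" --pt "0 0 0" --pt "0 0 0" --roll '[0, 0, 0, 0, 0, 0, 0, 0, 0, 0, 0, 0]'

```text
time: 25.45
position: [0.5201, -0.1666, 0.3026]
eef_rot: [[-0.998, 0.057, -0.001], [0.057, 0.998, -0.0], [0.001, -0.0, -1.0]]
wrist_force: [-0.6, -0.7, -0.5]
grip_width: 0.0001
gripper_force: 0.0
```

apply_moves --pt "0 0 0" --pt "0 0 0" --pt "0 0 0" --pt "0 0 0" --pt "0 0 0" --pt "0 0 0" --pt "0 0 0" --pt "0 0 0" --pt "0 0 0" --pt "0 0 0" --pt "0 0 0" --pt "0 0 0" --roll '[8.2, 8.2, 8.2, 8.2, 8.2, 8.2, 8.2, 8.2, 8.2, 8.2, 8, 0]' --hand 0.6

```text
time: 26.65
position: [0.52, -0.1649, 0.3031]
eef_rot: [[0.057, 0.998, 0.0], [0.998, -0.057, -0.0], [-0.0, 0.0, -1.0]]
wrist_force: [-0.2, 0.9, 0.5]
grip_width: 0.0515
gripper_force: 0.0
```

```bash
sed -i 's/\[.521,-.162,/[.521,-.164,/' tile.py; python3 tile.py; cat > bar.py <<'E'
from h import *
np.set_printoptions(precision=4,suppress=True)
s=robot.sense(); T=s["eef_rot"]; print(T)
c=robot.camera("wrist"); cv2.imwrite("pics/w6.png",c["image"])
p=np.array([.521,-.164,.0545]); ex=np.array([.9985,-.0548,0]); ey=np.array([.0548,.9985,0])
w=[]
for v,u in np.argwhere(c["z_map"]>0):
    a,d=ray(c,(u,v)); w.append(a+d*c["z_map"][v,u]/(c["R"]@d)[2])
w=np.array(w)-p; q=np.c_[w@ex,w@ey,w[:,2]]*1e3
m=(q[:,0]>-30)&(q[:,0]<110)&(abs(q[:,1])<60)&(q[:,2]>95)&(q[:,2]<165)
b=q[m]; print(m.sum()); 
top=b[b[:,2]>np.percentile(b[:,2],98)-8]
for lo in range(-60,60,15):
    k=b[(b[:,1]>=lo)&(b[:,1]<lo+15)]
    if len(k): print(lo,len(k),"h",np.percentile(k[:,0],[5,50,95]),"z",np.percentile(k[:,2],[5,50,95]))
E
python3 bar.py
```

```text
[ 0.52   -0.1649  0.3031] [-0.1842  0.9173  0.527 ] 0.051456976799949095 26.65
wrist 4954 glaze plane slopes deg x,y [-0.0903  0.0189] h at origin 18.685336607171045 rect ((0.7716236114501953, -0.28546142578125), (60.161678314208984, 148.21963500976562), 0.012220869772136211) x [-27.9479  30.0131] y [-71.3891  72.5881]
top 256 glaze plane slopes deg x,y [-0.0359  1.0672] h at origin 17.797483633860615 rect ((-0.36167144775390625, 50.43926239013672), (49.9268913269043, 59.84247589111328), 88.13915252685547) x [-29.8423  28.9411] y [26.601  73.7141]
[[ 0.0504  0.9987  0.0001]
 [ 0.9987 -0.0504 -0.0002]
 [-0.0002  0.0001 -1.    ]]
2670
-60 36 h [19.8891 24.8279 30.7987] z [136.3842 140.6739 143.7496]
-45 505 h [20.7257 33.5937 51.5354] z [134.873  143.2435 153.5812]
-30 238 h [43.9733 48.4707 54.2928] z [149.4552 152.752  154.3375]
-15 251 h [43.729  48.1133 54.0599] z [149.503  152.7759 154.314 ]
0 259 h [43.6325 48.1072 53.8085] z [149.3779 152.8225 154.5669]
15 274 h [43.5137 48.1375 53.851 ] z [149.3665 152.8146 154.2357]
30 626 h [21.3471 41.3164 52.8436] z [139.308  148.1576 154.1497]
45 481 h [22.3363 45.5639 53.8531] z [132.371  150.7325 153.9695]
```

View pics/w6.png

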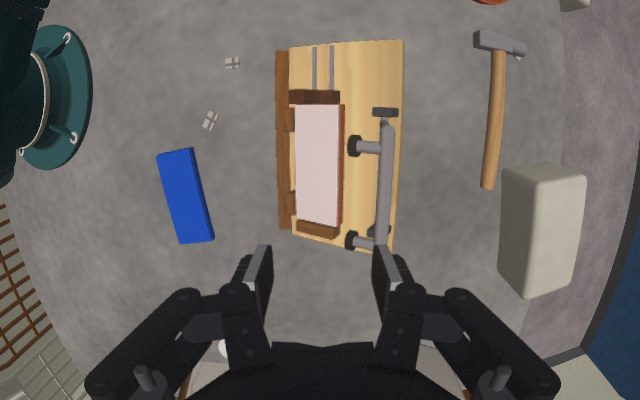

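The tile is snug between the end block (320,230) and the stop (315,97). The clamp bar stands at (385,180), with its middle at h=48.5 mm and z=148 mm from the seat. I'll grip it next.

apply_moves --pt "0.5 25 0" --pt "0.5 24.5 0" --pt "0 0 20" --pt "0 0 25" --pt "0 0 25" --pt "0 0 25" --pt "0 0 11" --pt "0 0 5" --pt "0 0 0" --pt "0 0 0" --roll '[0, 0, 0, 0, 0, 0, 0, 0, 0, 0]'

```text
time: 27.8
position: [0.5701, -0.1679, 0.1929]
eef_rot: [[0.055, 0.998, 0.001], [0.998, -0.055, -0.001], [-0.001, 0.001, -1.0]]
wrist_force: [-0.1, 0.1, 0.7]
grip_width: 0.0516
gripper_force: 0.0
```

apply_moves --pt "0 0 0" --pt "0 0 0" --pt "0 0 0" --pt "0 0 0" --pt "0 0 0" --pt "0 0 0" --pt "0 0 0" --pt "0 0 0" --pt "0 0 0" --roll '[0, 0, 0, 0, 0, 0, 0, 0, 0]' --hand 0

```text
time: 28.7
position: [0.5698, -0.1678, 0.1925]
eef_rot: [[0.056, 0.998, 0.001], [0.998, -0.056, -0.0], [-0.0, 0.001, -1.0]]
wrist_force: [-2.2, 0.7, 5.5]
grip_width: 0.0101
gripper_force: 58.5
```

```bash
python3 - <<'E'
from h import *
s=robot.sense(); x=s["position"]; d=x-np.array([.521,-.164,.0545]); print(x, "h",d@[.9985,-.0548,0],"y",d@[.0548,.9985,0])
f=np.radians(np.linspace(100.1,190.6,21)); P=np.c_[90*np.cos(f),90*np.sin(f)]; print(np.diff(P,axis=0).round(1).tolist())
E
```

```text
[ 0.56976348 -0.16780471  0.19245013] h 0.04889883535353796 y -0.0011267689531037218
[[-6.9, -1.5], [-6.8, -2.1], [-6.6, -2.6], [-6.4, -3.1], [-6.1, -3.6], [-5.8, -4.1], [-5.5, -4.5], [-5.1, -4.9], [-4.7, -5.3], [-4.3, -5.7], [-3.8, -6.0], [-3.3, -6.3], [-2.8, -6.5], [-2.3, -6.7], [-1.8, -6.9], [-1.2, -7.0], [-0.6, -7.1], [-0.1, -7.1], [0.5, -7.1], [1.0, -7.0]]
```

apply_moves --pt "0 -6.9 1.5" --pt "0 -6.8 2.1" --pt "0 -6.6 2.6" --pt "0 -6.4 3.1" --pt "0 -6.1 3.6" --pt "0 -5.8 4.1" --pt "0 -5.5 4.5" --pt "0 -5.1 4.9" --pt "0 -4.7 5.3" --pt "0 -4.3 5.7" --pt "0 0 0" --roll '[0, 0, 0, 0, 0, 0, 0, 0, 0, 0, 0]'

```text
time: 29.8
position: [0.5117, -0.1647, 0.154]
eef_rot: [[0.056, 0.998, 0.001], [0.998, -0.056, -0.0], [-0.0, 0.001, -1.0]]
wrist_force: [7.1, -2.1, -9.6]
grip_width: 0.0095
gripper_force: 62.3
```

apply_moves --pt "0 -3.8 6" --pt "0 -3.3 6.3" --pt "0 -2.8 6.5" --pt "0 -2.3 6.7" --pt "0 -1.8 6.9" --pt "0 -1.2 7" --pt "0 -0.6 7.1" --pt "0 0 0" --roll '[0, 0, 0, 0, 0, 0, 0, 0]'

```text
time: 30.6
position: [0.4952, -0.1637, 0.107]
eef_rot: [[0.056, 0.998, -0.001], [0.998, -0.056, -0.0], [-0.0, -0.001, -1.0]]
wrist_force: [0.4, -3.0, 0.7]
grip_width: 0.0099
gripper_force: 67.1
```

apply_moves --pt "0 0 5" --pt "0 0.2 5" --pt "0 0.3 4" --pt "0 0.4 3" --pt "0 0 0" --roll '[0, 0, 0, 0, 0]'

```text
time: 31.1
position: [0.495, -0.1637, 0.09]
eef_rot: [[0.056, 0.998, -0.004], [0.998, -0.056, -0.0], [-0.0, -0.004, -1.0]]
wrist_force: [-5.0, -5.6, -2.9]
grip_width: 0.0098
gripper_force: 68.8
```

apply_moves --pt "0 0.2 1" --pt "0 0.1 1" --pt "0 0 0" --pt "0 0 0" --roll '[0, 0, 0, 0]'

```text
time: 31.5
position: [0.4952, -0.1637, 0.0883]
eef_rot: [[0.056, 0.998, -0.004], [0.998, -0.056, -0.0], [-0.001, -0.004, -1.0]]
wrist_force: [-7.0, -5.3, 2.7]
grip_width: 0.0098
gripper_force: 69.5
```

apply_moves --pt "0 0.2 1" --pt "0 0.1 1" --pt "0 0 0" --pt "0 0 0" --roll '[0, 0, 0, 0]'

```text
time: 31.9
position: [0.4954, -0.1637, 0.0864]
eef_rot: [[0.056, 0.998, -0.004], [0.998, -0.056, -0.0], [-0.001, -0.004, -1.0]]
wrist_force: [-8.1, -4.8, 3.5]
grip_width: 0.01
gripper_force: 69.6
```

apply_moves --pt "0 0.1 1" --pt "0 0 0" --pt "0 0 0" --roll '[0, 0, 0]'

```text
time: 32.2
position: [0.4956, -0.1637, 0.0854]
eef_rot: [[0.056, 0.998, -0.004], [0.998, -0.056, -0.0], [-0.001, -0.004, -1.0]]
wrist_force: [-7.4, -4.6, 4.7]
grip_width: 0.0101
gripper_force: 69.7
```

apply_moves --pt "0 0.1 1" --pt "0 0.1 1" --pt "0 0 0" --roll '[0, 0, 0]'

```text
time: 32.5
position: [0.4957, -0.1637, 0.0831]
eef_rot: [[0.056, 0.998, -0.004], [0.998, -0.056, -0.0], [-0.001, -0.004, -1.0]]
wrist_force: [-6.6, -4.8, -0.5]
grip_width: 0.0099
gripper_force: 70.2
```

apply_moves --pt "0 0.1 1" --pt "0 0 0" --pt "0 0 0" --roll '[0, 0, 0]'

```text
time: 32.8
position: [0.4959, -0.1637, 0.0822]
eef_rot: [[0.056, 0.998, -0.004], [0.998, -0.056, -0.0], [-0.001, -0.004, -1.0]]
wrist_force: [-6.0, -5.4, 1.0]
grip_width: 0.01
gripper_force: 70.2
```

```bash
python3 tile.py; sed -e 's/(q\[:,0\]>-30)&(q\[:,0\]<110)/(q[:,0]>-60)\&(q[:,0]<20)/; s/>95/>30/; s/<165/<75/; s/w6/w7/' bar.py > bar2.py; python3 bar2.py
```

```text
[ 0.4959 -0.1637  0.0822] [-5.956  -5.3769  1.0034] 0.010045759116499794 32.8
wrist 5186 glaze plane slopes deg x,y [-20.973   23.6256] h at origin 31.334188832777148 rect ((4.045770645141602, 9.042129516601562), (163.25424194335938, 66.52705383300781), 55.6582145690918) x [-0.3231 73.7332] y [-17.8375  59.6402]
top 115 glaze plane slopes deg x,y [ 8.7826 10.598 ] h at origin 11.568086543048434 rect ((16.975940704345703, 50.677818298339844), (49.22878646850586, 99.5316390991211), 70.03894805908203) x [-31.0257  70.9271] y [23.9719 77.6569]
[[ 0.056   0.9984 -0.0038]
 [ 0.9984 -0.056  -0.0003]
 [-0.0006 -0.0037 -1.    ]]
14733
-60 2 h [19.6115 19.6611 19.7107] z [49.1017 49.7988 50.4959]
-45 319 h [-29.5676 -21.0998 -15.9778] z [33.0306 48.2128 50.5191]
-30 525 h [-29.7274 -24.5135 -19.7078] z [46.7596 49.6156 50.8181]
-15 1349 h [-32.2165 -22.7049  15.4868] z [30.75   51.0234 74.6011]
0 5977 h [-52.1887 -22.361    9.8846] z [32.8587 63.5637 74.1972]
15 1121 h [-29.6818 -23.219   16.3328] z [30.413  49.1234 50.7897]
30 1446 h [-29.419  -22.4413  16.0873] z [30.4492 48.8497 50.8416]
45 3994 h [-28.1248  -8.2791  17.1451] z [46.695  51.044  55.6648]
```

View pics/w7.png

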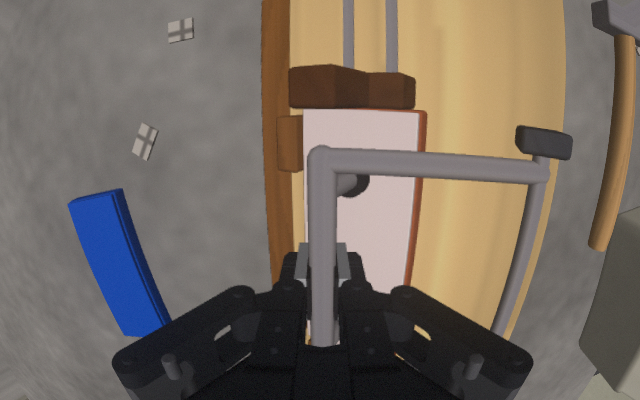

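The bar is nearly down: a foot shows on the tile at (352,182), but the height reading suggests a gap of up to 3 mm. I'll let go and press from above with shut fingers until they meet firm contact.

apply_moves --pt "0 0 0" --pt "0 0 0" --pt "0 0 0" --pt "0 0 0" --roll '[0, 0, 0, 0]' --hand 0.4

```text
time: 33.35
position: [0.4965, -0.1632, 0.0825]
eef_rot: [[0.056, 0.998, -0.002], [0.998, -0.056, 0.001], [0.001, -0.002, -1.0]]
wrist_force: [-5.3, -0.4, 1.7]
grip_width: 0.0343
gripper_force: 2.1
```

apply_moves --pt "0 0 -5" --pt "0 0 -10" --pt "0 0 -15" --pt "0 0 -20" --pt "0 0 0" --roll '[0, 0, 0, 0, 0]'

```text
time: 33.85
position: [0.499, -0.1642, 0.1358]
eef_rot: [[0.055, 0.998, 0.004], [0.998, -0.055, -0.002], [-0.002, 0.004, -1.0]]
wrist_force: [0.4, -0.2, -0.0]
grip_width: 0.0341
gripper_force: 0.0
```

apply_moves --pt "0 0 0" --pt "0 0 0" --pt "0 0 0" --pt "0 0 0" --pt "0 0 6" --pt "0 0 6" --pt "0 0 2" --pt "0 0 1" --pt "0 0 0" --roll '[0, 0, 0, 0, 0, 0, 0, 0, 0]' --hand 0

```text
time: 34.75
position: [0.4976, -0.1637, 0.1178]
eef_rot: [[0.056, 0.998, -0.0], [0.998, -0.056, 0.0], [0.0, -0.0, -1.0]]
wrist_force: [-0.6, 0.2, -0.6]
grip_width: 0.0003
gripper_force: 0.0
```

apply_moves --pt "0 0 1" --pt "0 0 1" --pt "0 0 1" --pt "0 0 1" --pt "0 0 0" --pt "0 0 0" --roll '[0, 0, 0, 0, 0, 0]'

```text
time: 35.35
position: [0.4977, -0.1637, 0.114]
eef_rot: [[0.055, 0.998, -0.0], [0.998, -0.055, -0.0], [-0.0, -0.0, -1.0]]
wrist_force: [0.9, 0.1, -0.4]
grip_width: 0.0001
gripper_force: 0.0
```

apply_moves --pt "0 0 1" --pt "0 0 1" --pt "0 0 0" --pt "0 0 0" --roll '[0, 0, 0, 0]'

```text
time: 35.75
position: [0.4976, -0.1637, 0.1119]
eef_rot: [[0.055, 0.998, -0.0], [0.998, -0.055, 0.0], [0.0, -0.0, -1.0]]
wrist_force: [0.6, 0.2, 0.2]
grip_width: 0.0002
gripper_force: 0.1
```

apply_moves --pt "0 0 1" --pt "0 0 1" --pt "0 0 0" --pt "0 0 0" --roll '[0, 0, 0, 0]'

```text
time: 36.15
position: [0.4978, -0.1637, 0.1104]
eef_rot: [[0.055, 0.998, 0.001], [0.998, -0.055, -0.0], [-0.0, 0.001, -1.0]]
wrist_force: [-1.7, 1.6, 9.4]
grip_width: -0.0003
gripper_force: 4.3
```

apply_moves --pt "0 0 0.7" --pt "0 0 0.7" --pt "0 0 0" --pt "0 0 0" --roll '[0, 0, 0, 0]'

```text
time: 36.55
position: [0.4979, -0.1638, 0.1101]
eef_rot: [[0.055, 0.998, 0.002], [0.998, -0.055, -0.001], [-0.001, 0.002, -1.0]]
wrist_force: [-6.8, 3.6, 27.0]
grip_width: 0.0003
gripper_force: 13.6
```

The press met firm contact at exactly the expected height for the clamp at 0. I'll retreat and verify.

apply_moves --pt "0 0 -3" --pt "0 0 -10" --pt "0 0 -30" --pt "0 0 -40" --pt "0 0 -40" --pt "0 0 -40" --pt "0 -20 -20" --pt "0 -20 0" --pt "0 0 0" --pt "0 0 0" --roll '[0, 0, 0, 0, 0, 0, 0, 0, 0, 0]'

```text
time: 37.55
position: [0.4577, -0.1615, 0.2919]
eef_rot: [[0.056, 0.998, 0.0], [0.998, -0.056, -0.0], [-0.0, 0.0, -1.0]]
wrist_force: [0.9, -0.3, -0.1]
grip_width: -0.0002
gripper_force: 0.0
```

```bash
python3 tile.py; sed -i 's/w7/w8/' bar2.py; python3 bar2.py; python3 - <<'E'
from h import *
c=robot.camera("wrist")
for r in robot.tip_of(c,"stop_grip")[:1]:
    u,v=r["uv"]; a,d=ray(c,(u,v)); d=a+d*c["z_map"][int(v),int(u)]/(c["R"]@d)[2]-np.array([.521,-.164,.0545]); print("stop y",d@[.0548,.9985,0])
E
```

```text
[ 0.4577 -0.1615  0.2919] [ 0.8514 -0.2945 -0.053 ] -0.0001832544329921372 37.55
wrist 1895 glaze plane slopes deg x,y [-20.2063   0.0363] h at origin 54.01730474337356 rect ((35.02914047241211, 0.8600044250488281), (119.39080047607422, 79.53113555908203), 89.88196563720703) x [-1.5135 73.384 ] y [-57.5602  59.9092]
top 502 glaze plane slopes deg x,y [2.6423 1.9523] h at origin 18.88127161501235 rect ((5.270137786865234, 25.23229217529297), (118.92609405517578, 98.98126220703125), 64.89507293701172) x [-30.7988  60.8667] y [-42.8089  73.9926]
[[ 0.0555  0.9985 -0.0003]
 [ 0.9985 -0.0555  0.0002]
 [ 0.0002 -0.0003 -1.    ]]
2023
-60 421 h [-27.6586  -4.8017  17.3751] z [31.1848 48.9443 54.5936]
-45 186 h [-29.7107 -22.4392  16.0116] z [30.4381 46.2786 49.015 ]
-30 160 h [-29.3195 -23.5049  15.9714] z [30.3766 47.1542 48.9859]
-15 173 h [-29.6029 -23.4205  16.5951] z [30.5087 46.9719 48.9375]
0 184 h [-29.8066 -23.8871  16.2875] z [30.327  46.7604 48.9616]
15 176 h [-29.262  -23.1933  16.4452] z [30.5328 46.9048 49.1351]
30 217 h [-29.4341 -22.4043  16.3983] z [30.3631 46.3538 49.073 ]
45 506 h [-27.9343  -7.3532  17.29  ] z [43.6572 49.5074 54.6219]
stop y 0.08147746848663136
```

```bash
sed -i 's/(q\[:,2\]<60)/(q[:,2]<23)/; s/abs(q\[:,0\])<75/abs(q[:,0])<45/' tile.py; python3 tile.py
```

```text
[ 0.458  -0.1615  0.2912] [-0.7022 -0.7745  0.6851] -0.00015652474112211193 37.8
wrist 3628 glaze plane slopes deg x,y [0.0544 0.0191] h at origin 18.680263385664077 rect ((0.4968128204345703, 0.22757720947265625), (147.29685974121094, 61.79693603515625), 89.64231872558594) x [-28.7587  29.9505] y [-71.262  72.833]
top 508 glaze plane slopes deg x,y [-0.618   0.1315] h at origin 18.715427970213693 rect ((-0.7955360412597656, 13.954273223876953), (122.42478942871094, 60.70747756958008), 89.25639343261719) x [-30.0014  28.9195] y [-43.5173  73.5137]
```

The tile is still flat and snug, so I'm handing in.

```bash
python3 -c "
from rig import robot
print(robot.sign_off())"
```

```text
the job is handed in; nothing more can be done
None
```

The long tile lies glazed side up on the board, snug between end block and stop, with the clamp pressed down on it. By my measurements everything is within tolerance; the job is handed in, but no pass/fail result came back.

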